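Close up the sander's dust box and switch on the extraction

TASK

Get the sander's dust box ready for work: first lay the loose aluminium cover between the four corner lugs and press it down against its stiff pins until it sits level on its seat all round. Then push the blue hose cuff fully home on the steel spigot, against the stiff orange seal, and last of all throw the red switch lever over to on (away from the robot). Leave the other things on the bench where they are.

Things in the scene. Friction and masses are not known exactly. Their poses are not given: they have to be found in the camera images.
- dustbox: green steel dust box, fixed to the bench, 160 (x) x 270 (y) x 60 mm tall; origin at the centre of its underside, z up. On its top, towards its own +y end, is the cover's seat; towards its -y end is the hose spigot.
- seat (a point): centre of the cover's seat, the top face of a grey frame 60 (x) x 100 (y) mm, 66 mm above the bench; axes as the dust box. Steel corner lugs, 11 mm above the seat and flared at the top, leave the cover 3 mm play on each side; each long side is open for 75 mm, and the box's top lies 6 mm below the seat there. The cover is down when its underside lies on the frame all round.
- pins (a point): same point and axes as the seat. Four brass pins, 8 mm across, at x +-21, y +-40 mm from here, stand 4 to 6 mm above the seat, unequally, so that the cover at first rests on them a little high and tilted. They slide down stiffly (about 4 N each) and stay where pressed.
- cover: loose flat aluminium cover plate, 60 (x) x 100 (y) x 8 mm, 0.14 kg, lying flat on the bench; origin at the centre of its underside. Either half turn fits.
- cuff: blue rigid plastic hose cuff, a plain tube standing upright on the bench: outside diameter 49, bore 40, height 60 mm, 0.06 kg; origin on its axis at its underside. Either end fits.
- spigot_home (a point): point on the spigot's axis where the cuff's underside lies when fully home, 69 mm above the bench; z up. An orange sliding seal ring (48 mm across, 5 mm tall) round the spigot first stops the cuff 8 to 12 mm above this point; it slides down stiffly (about 5 N) and stays.
- spigot_top (a point): centre of the upper end of the vertical steel spigot, 107 mm above the bench; spigot diameter 37 mm, its top 4 mm tapered to 31 mm.
- switch (a joint): angle of the red switch lever: 0 off (leaning to its own -x, towards the robot), 1.0 fully on (leaning to +x, away from the robot); it stays where it is left; on means above 0.8.
- switch_tip (a point): tip of the red switch lever, which is 60 mm long and pivots on top of a grey housing; swings in the x-z plane of the housing.
- switch_base: grey housing of the switch lever, fixed to the bench; origin at the centre of its underside, the lever swings towards its +x to switch on.
- bush_a: bystander: brass bush, 32 mm across, 28 mm tall; leave it where it is
- bush_b: bystander: brass bush, 36 mm across, 24 mm tall; leave it where it is
- tape: bystander: cardboard tape core, 90 mm across, 24 mm tall; leave it where it is
- tape_measure: bystander: yellow tape measure case, 65 x 40 x 60 mm; leave it where it is
- screwdriver: bystander: screwdriver lying on the bench; leave it where it is
- flask: bystander: dark drinking bottle, 70 mm across, 200 mm tall; leave it where it is
- jar: bystander: amber jar, 80 mm across, 110 mm tall; leave it where it is
- sanding_block: bystander: cork sanding block, 70 x 120 x 35 mm; leave it where it is
Things that resemble listed ones, but are neither listed nor needed, are in the scene too. What is meant by the cover is not brown, and is the larger of those in its own colour.

How it is judged (in metres and radians):
On the way, in this order (a step that is already met when the one before it is completed fails the run):
1. the cover is pressed down level on its seat (horizontal distance between cover and seat below 0.007 m and z of cover in the frame of seat between -0.003 and 0.0017 m and angle between the z axis of cover and the z axis of seat, either way round below 0.025 rad and angle between the y axis of cover and the y axis of seat, either way round below 0.15 rad), for 0.2 s.
2. the cuff is fully home on the spigot (((horizontal distance between cuff and spigot_home below 0.004 m and z of cuff in the frame of spigot_home below 0.0025 m and angle between the z axis of cuff and the z axis of spigot_home, either way round below 0.06 rad) or (horizontal distance between cuff and spigot_home below 0.006 m and z of cuff in the frame of spigot_home between 0.055 and 0.0625 m and angle between the z axis of cuff and the z axis of spigot_home, either way round below 0.06 rad and angle between cuff's own z axis and vertical above 3 rad))), for 0.2 s.
3. the switch lever is on (value of joint switch above 0.8 rad), for 0.2 s.
At the end, for the whole second after the job is handed in: The cover lies at rest between the lugs with its underside within 1.7 mm of the seat and within 0.025 rad of level; the cuff is on the spigot within 2.5 mm of fully home, upright and at rest; the switch lever is above 0.8 rad (all of step 1 and ((horizontal distance between cuff and spigot_home below 0.004 m and z of cuff in the frame of spigot_home below 0.0025 m and angle between the z axis of cuff and the z axis of spigot_home, either way round below 0.06 rad) or (horizontal distance between cuff and spigot_home below 0.006 m and z of cuff in the frame of spigot_home between 0.055 and 0.0625 m and angle between the z axis of cuff and the z axis of spigot_home, either way round below 0.06 rad and angle between cuff's own z axis and vertical above 3 rad)) and value of joint switch above 0.8 rad and linear speed of each of cover, cuff below 0.02 m/s); the robot touches nothing.
It fails at once if another thing on the bench is moved more than 30 mm (distance of any of bush_a, bush_b, tape, tape_measure, screwdriver, flask, jar, sanding_block from where it was at the start of the episode above 0.03 m).
It also fails if it takes over 70 s, if anything falls off the work surface, if the arm or the gripper's body presses on something with over 40 N, if the wrist force passes 120 N, or if a joint passes its speed limit or range.

ROBOT

A 6-joint arm with a two-finger parallel gripper is mounted at the origin on the work surface. World frame = base frame: x ahead of the robot, y to its left, z up, the work surface at z = 0. Lengths are in mm, angles in degrees, forces in N, time in s.
With the tool pointing down it reaches from about 300 to 850 mm from the base axis. Payload 4.2 kg.
Tool frame: the origin (TCP) lies midway between the tips of the shut fingers; the grasp point (between the pads) lies 19 mm behind it (env.grip_point_offset is the distance from the TCP to the grasp point, in mm); z points along the fingers, x is the direction in which the jaws open and shut, and the axes are right-handed (so a half turn about z gives the same grasp; the last joint's range is limited). The gripper opens to 91 mm and grips with 3 to 60 N. Pads are 32 mm wide; open, the fingers measure 118 mm over their backs; the gripper's body (76 mm by 178 mm) begins 60 mm behind the grasp point.
Start: joints at [-68.411, 18.312, 89.639, -0, 72.044, -1.146], TCP at [222.224, -530.339, 213.976] pointing down, gripper open.
Joint ranges: [-177.97, 177.97], [-48.28, 115.42], [12.27, 149.76], [-77.06, 257.06], [2.81, 150.46], [-146.56, 146.56]. Speed limits (degrees/s): [147.25, 147.25, 180, 180, 180, 180].

INTERFACE

Orientations are given as [roll, pitch, yaw] about the fixed x, y, z axes, in that order (R = Rz(yaw) Ry(pitch) Rx(roll)).
In Python, from workcell import env gives the robot as it stands.
- The arm moves only by the shell command python3 -m pendant 'ROWS' [FORCE]. ROWS is JSON, a list of rows, each an object with "xyz": the shift along the tool's x, y, z in m, a list of three; "roll": the turn about the tool's z in degrees; "jaw": the closure, from 0 (fully open) to 1 (shut). A call has exactly 8 rows; each row is the pose to reach, as a shift and turn from the pose commanded when the call began, along the tool's axes at that moment; what a row does not reach only later rows make up. A row lasts 1/8 s, in which the tool goes at most 62.5 mm and 10.7 degrees, less where a joint would pass 70% of its speed; a pose out of reach is approached as far as the arm can. A call with a gripper value outside its range is refused whole. The fingers move at their own pace and stop on an object; FORCE is the grip in N (left out, the last holds). Time passes only in rows, so rows that repeat a pose let the fingers close, or fill a call up. It gives the time, the measured TCP pose, the force and the opening at its end, in the units of the state.
- env.state(): the state, without advancing time (a new reading comes with each control period).
- env.grab_frame(name): name is "side" or "top"; returns (picture, depth): 420x560x3 uint8, blue, green, red; 420x560 float32, mm along the optical axis (not along the pixel's ray), 0 where there is no reading.
- env.camera_params(name): a dict with "camera_matrix" (3x3 intrinsics, pixels), "cam_to_world" (4x4, takes a point from camera to world coordinates). Camera axes: x right, y up, looking along -z (the intrinsics and any distortion apply to the point x, -y, -z); pixel columns grow to the right and rows downward; lengths in mm; the calibration is good to about 2 mm. A picture is of the moment at which its call begins. camera_params takes no time and is no camera call.
- env.job_done(): hands the job in, once; it reports no verdict.
The state is a dict: "time_s": time; "qpos": joint angles; "qvel": joint speeds; "effort": joint torques, N m; "ee_pos": TCP position; "ee_rot": TCP orientation; "force": force on the tool from outside, world axes, zero at the start; "torque": the same for the moment, N m; "gripper_width": finger opening in mm.
Only numpy, scipy, OpenCV 4.12 (cv2) and the standard library are available. Lean on these libraries where they do the work, as an engineer would, in place of code of your own. Each camera call takes 0.05 s, during which the arm holds its last target. There are 200 camera calls.

## Working session

There is one attempt and no reset: what is moved stays moved. The work goes in short steps, Python scripts to look and compute and a shell command to move; the robot and the scene stay as the last step left them, time stands still between calls to the robot, and variables do not carry over. Pictures are saved under pics/ and viewed, about 8 in all and at most 12, crops included, and the job is handed in when it is done.

```bash
mkdir -p pics; ls; cat > h.py <<'E'
import numpy as np, cv2
from workcell import env
def grab(n):
    im,d=env.grab_frame(n); np.savez(f'{n}.npz',im=im,d=d); return im,d
def world(n):
    f=np.load(f'{n}.npz'); im,d=f['im'],f['d']; p=env.camera_params(n)
    K=np.array(p['camera_matrix'],float); T=np.array(p['cam_to_world'],float)
    v,u=np.mgrid[:d.shape[0],:d.shape[1]]
    X=(u-K[0,2])/K[0,0]*d; Y=(v-K[1,2])/K[1,1]*d
    P=np.stack([X,-Y,-d,np.ones_like(d)],-1)@T.T
    return im,d,P[...,:3]
E
python3 - <<'E'
from h import *
for n in ('top','side'):
    im,d=grab(n); p=env.camera_params(n); print(n,p)
    cv2.imwrite(f'pics/{n}0.png',cv2.resize(im,(800,600),interpolation=cv2.INTER_CUBIC))
s=env.state(); print(s)
E
```

```text
pics
top {'camera_matrix': array([[449.44073225,   0.        , 273.37363619],
       [  0.        , 449.44073225, 207.67618684],
       [  0.        ,   0.        ,   1.        ]]), 'cam_to_world': array([[ 1.26153714e-02,  9.86515745e-01, -1.63179465e-01,
         2.41688240e+02],
       [-9.99673911e-01,  1.60666544e-02,  1.98477789e-02,
         5.39923200e+01],
       [ 2.22018945e-02,  1.62875867e-01,  9.86396740e-01,
         1.42854734e+03],
       [ 0.00000000e+00,  0.00000000e+00,  0.00000000e+00,
         1.00000000e+00]])}
side {'camera_matrix': array([[469.52622811,   0.        , 282.67857171],
       [  0.        , 469.52622811, 213.78487168],
       [  0.        ,   0.        ,   1.        ]]), 'cam_to_world': array([[-7.75876183e-01, -3.67515972e-01,  5.12784710e-01,
         1.17571167e+03],
       [ 6.30816520e-01, -4.63923763e-01,  6.21968858e-01,
         9.05291075e+02],
       [ 9.30952285e-03,  8.06043890e-01,  5.91782545e-01,
         9.11346533e+02],
       [ 0.00000000e+00,  0.00000000e+00,  0.00000000e+00,
         1.00000000e+00]])}
{'time_s': 0.1, 'qpos': array([-6.84104232e+01,  1.83454793e+01,  8.96965797e+01, -1.47973616e-03,
        7.20435038e+01, -1.14579153e+00]), 'qvel': array([-0.0129189 , -0.13215251, -0.16815543,  0.09784166, -0.01147085,
        0.02581911]), 'effort': array([ 1.15902360e-03, -4.13331628e+01, -2.32510239e+01,  7.29664508e-02,
        4.21174883e-02, -5.74164801e-05]), 'ee_pos': array([ 222.0598879 , -529.92611468,  213.24861989]), 'ee_rot': array([-1.79999696e+02,  8.55738271e-02, -6.72641742e+01]), 'force': array([-0.46204852, -0.58825882, -0.07670309]), 'torque': array([ 0.0066407 , -0.01950324,  0.01856815]), 'gripper_width': 91.16516156277412}
```

View pics/top0.png

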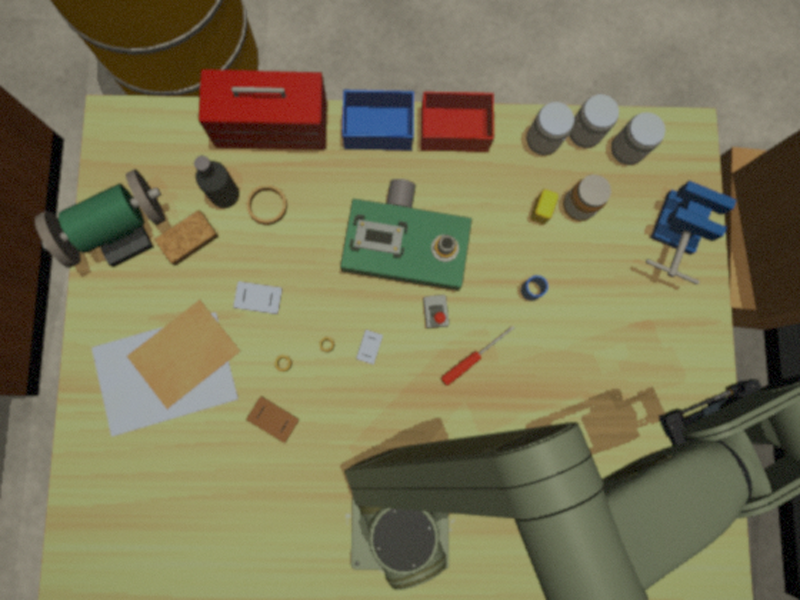

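View pics/side0.png

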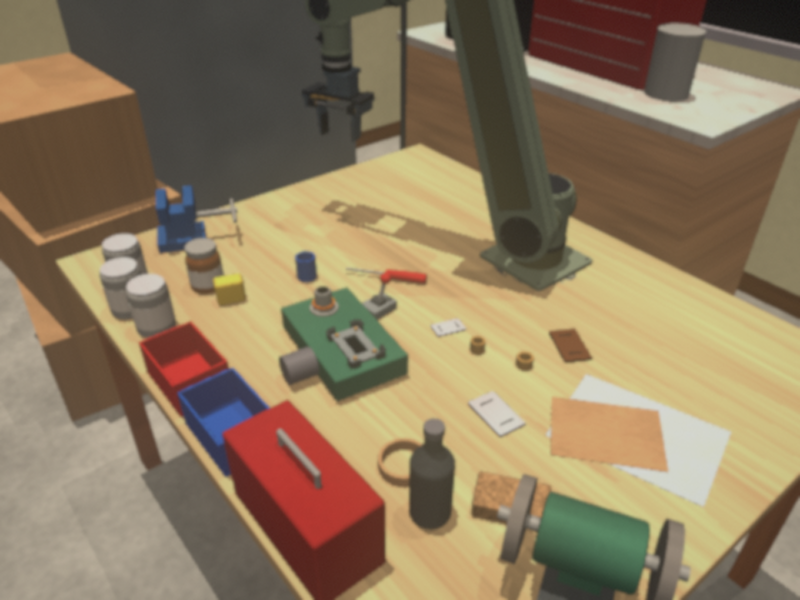

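The top view (800x600 px) shows three cover-like plates: light grey at (258,298), a smaller light grey one at (370,347), and a brown one at (272,419). The one at (258,298) fits, as it is the larger grey plate. The cuff is at (534,288), the spigot at (446,245), the seat at (380,237) and the switch at (437,315).

```bash
python3 - <<'E'
from h import *
im,d,P=world('top')
c=im[120:270,150:400]; cv2.imwrite('pics/crop1.png',cv2.resize(c,None,fx=3.2,fy=3.2,interpolation=cv2.INTER_CUBIC))
def at(u,v): 
    u,v=int(u*.7),int(v*.7); return P[v-1:v+2,u-1:u+2].reshape(-1,3).mean(0).round(1)
for k,q in dict(bench=(330,310),cover=(258,292),small=(370,347),boxtop=(400,268),sp=(446,241),cuff=(534,290)).items(): print(k,at(*q))
def rect(name,m):
    n,l,s,_=cv2.connectedComponentsWithStats(m.astype(np.uint8))
    for i in range(1,n):
        if s[i,4]>40:
            q=P[l==i]; r=cv2.minAreaRect(q[:,:2].astype(np.float32)); print(name,s[i,:5],np.round(r[0],1),np.round(r[1],1),round(r[2],1),'z',np.median(q[:,2]).round(1))
            e=np.float32(cv2.boxPoints(r)).round(0).tolist(); print(e)
u0,v0=np.meshgrid(np.arange(560),np.arange(420))
hsv=cv2.cvtColor(im,cv2.COLOR_BGR2HSV)
win=lambda a,b,c,e:(u0>a*.7)&(u0<b*.7)&(v0>c*.7)&(v0<e*.7)
rect('plates',(hsv[...,1]<50)&(win(225,295,270,325)|win(345,395,322,372)))
rect('box',(P[...,2]>50)&(P[...,2]<66)&win(330,480,190,300)&(hsv[...,0]>60)&(hsv[...,0]<90)&(hsv[...,1]>70))
rect('boxall',(P[...,2]>50)&(P[...,2]<90)&win(335,480,195,300))
rect('cuff',(P[...,2]>40)&win(510,560,265,310))
rect('spig',(P[...,2]>96)&win(425,470,220,270))
rect('swbase',(P[...,2]>8)&win(415,455,285,335))
E
```

```text
bench [ 4.455e+02  1.639e+02 -4.000e-01]
cover [483.7 323.8   7.9]
small [352.5  67.8 165.2]
boxtop [533.4   6.7  61.2]
sp [583.7 -88.  108.7]
cuff [ 498.8 -298.    -0.7]
plates [163 197  34  23 619] [392.1 201.2] [410.4  93.1] 57.2 z 8.6
[[242.0, 54.0], [320.0, 4.0], [542.0, 348.0], [464.0, 399.0]]
plates [249 231  19  24 300] [322.3  75.4] [ 53.6 157.9] 86.1 z 6.2
[[242.0, 54.0], [399.0, 43.0], [403.0, 97.0], [245.0, 107.0]]
box [ 239  140   90   61 2721] [590.5  -5.7] [262.4 158. ] 81.0 z 61.2
[[492.0, -123.0], [648.0, -148.0], [689.0, 112.0], [533.0, 136.0]]
boxall [ 238  137   93   65 4278] [605.   -8.3] [270.5 189.7] 81.5 z 61.9
[[491.0, -128.0], [679.0, -156.0], [719.0, 112.0], [531.0, 139.0]]
cuff [367 192  17  17 115] [ 386.4 -121.8] [ 47.5 452.9] 33.5 z 58.7
[[242.0, 54.0], [491.0, -324.0], [531.0, -298.0], [281.0, 80.0]]
spig [307 164  12  13 122] [578.9 -89.8] [36.6 34.1] 0.1 z 107.8
[[561.0, -73.0], [561.0, -107.0], [597.0, -107.0], [597.0, -73.0]]
swbase [296 206  19  24 366] [354.6 -35.5] [ 73.7 278.5] 66.4 z 27.3
[[212.0, -14.0], [467.0, -125.0], [497.0, -57.0], [242.0, 54.0]]
```

View pics/crop1.png

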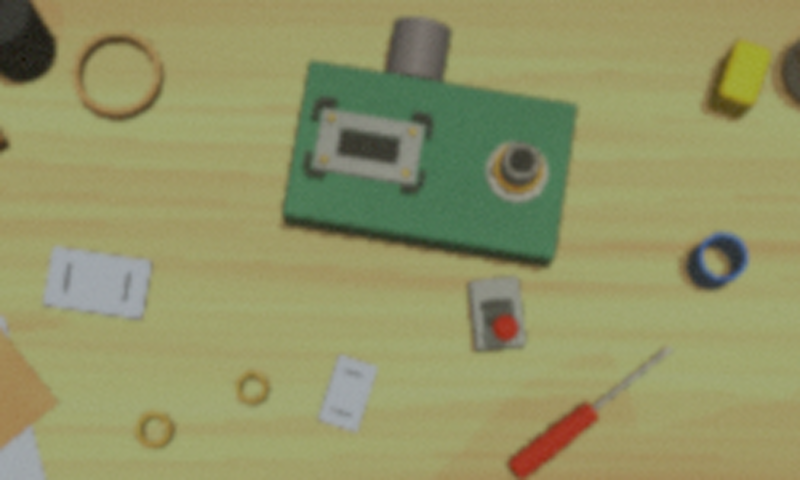

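The crop shows the larger grey plate at crop (98,283), with two slots, so that one is the cover. The seat with its four brass pins is at (370,147), and the spigot with its orange ring is at (520,165). I'll redo the fits with invalid depth masked out.

```bash
cat >> h.py <<'E'
u0,v0=np.meshgrid(np.arange(560),np.arange(420))
win=lambda a,b,c,e:(u0>a*.7)&(u0<b*.7)&(v0>c*.7)&(v0<e*.7)
def rect(name,m,P,d,amin=25):
    n,l,s,_=cv2.connectedComponentsWithStats((m&(d>0)).astype(np.uint8))
    for i in range(1,n):
        if s[i,4]>amin:
            q=P[l==i]; r=cv2.minAreaRect(q[:,:2].astype(np.float32))
            b=cv2.boxPoints(r); e=max([b[1]-b[0],b[2]-b[1]],key=np.linalg.norm)
            print(name,s[i,:5],'c',np.round(r[0],1),np.round(r[1],1),'long-axis yaw',round(np.degrees(np.arctan2(e[1],e[0])),1),'mean',q[:,:2].mean(0).round(1),'z',np.median(q[:,2]).round(1))
E
python3 - <<'E'
from h import *
for n in ('top','side'):
    im,d,P=world(n); hsv=cv2.cvtColor(im,cv2.COLOR_BGR2HSV); print(n)
    near=lambda x,y,r:(abs(P[...,0]-x)<r)&(abs(P[...,1]-y)<r)
    rect('cover',(hsv[...,1]<60)&near(475,320,80)&(P[...,2]<20),P,d)
    rect('box',(P[...,2]>56)&(P[...,2]<64)&near(590,0,160)&(hsv[...,0]>60)&(hsv[...,0]<90)&(hsv[...,1]>70),P,d,200)
    rect('seat',(hsv[...,1]<70)&(P[...,2]>62)&(P[...,2]<74)&near(595,50,85),P,d)
    rect('cuff',(P[...,2]>52)&near(500,-300,50),P,d)
    rect('spig',(P[...,2]>102)&near(580,-90,40),P,d)
    rect('tip',((hsv[...,0]<8)|(hsv[...,0]>172))&(hsv[...,1]>130)&near(430,-65,50)&(P[...,2]>20),P,d,8)
    rect('swbase',(P[...,2]>12)&(P[...,2]<35)&near(445,-65,60)&(hsv[...,1]<90),P,d)
    rect('any',(P[...,2]>8)&near(445,-65,40),P,d)
    m=(P[...,2]>35)&near(445,-65,60)&(d>0); print('lever pts',m.sum(),P[m].mean(0).round(1) if m.any() else 0, P[m][:,2].max() if m.any() else 0)
E
```

```text
top
cover [163 196  35  24 642] c [472.4 324.7] [106.5  65. ] long-axis yaw 82.2 mean [471.1 323.5] z 8.4
box [ 239  140   90   61 2268] c [590.5  -5.7] [262.4 158. ] long-axis yaw 81.0 mean [586.5 -13.5] z 60.8
seat [245 151  40  28 553] c [600.9  57. ] [112.6  74.9] long-axis yaw 80.4 mean [601.   55.2] z 66.7
cuff [368 192  16  16  83] c [ 498.  -291.5] [46.  48.1] long-axis yaw -44.9 mean [ 497.4 -290.9] z 60.3
spig [307 164  12  12 110] c [579.8 -89.8] [34.8 34.1] long-axis yaw 0.1 mean [577.9 -89.8] z 108.3
tip [304 218   8   8  47] c [421.9 -75.5] [21.6 18.6] long-axis yaw 38.0 mean [421.8 -75.8] z 88.4
swbase [296 206  19  24 266] c [445.4 -74.8] [70.5 49.9] long-axis yaw 6.9 mean [447.6 -72.3] z 26.1
any [296 206  19  24 364] c [445.7 -75.5] [71.4 54.2] long-axis yaw 8.5 mean [442.6 -73.1] z 27.3
lever pts 180 [465.6 -84.1  62.3] 96.6053105278204
side
cover [328 274  39  31 645] c [467.2 325.6] [101.5  68.9] long-axis yaw 81.6 mean [472.1 326.6] z 8.5
seat [226 225  45  32 531] c [595.8  44.8] [139.8  86.5] long-axis yaw 82.6 mean [599.8  54.8] z 66.3
cuff [206 176  15  10  81] c [ 498.3 -290.2] [51.8 48.1] long-axis yaw 47.2 mean [ 499.1 -287.1] z 58.0
spig [220 200  12   9  81] c [580.5 -87.6] [33.9 35.1] long-axis yaw -59.3 mean [580.3 -86.1] z 107.2
tip [267 191   7   7  35] c [423.1 -72.2] [20.1 17.5] long-axis yaw 16.1 mean [424.9 -71. ] z 86.5
swbase [254 205  24  17 214] c [444.9 -73.2] [71.8 55.9] long-axis yaw 8.0 mean [447.6 -64.3] z 25.4
any [254 191  24  32 336] c [444.9 -73.2] [71.8 55.9] long-axis yaw 8.0 mean [442.6 -66.5] z 26.9
lever pts 129 [446.3 -77.   64.1] 95.93389784754709
```

```bash
cat > g.py <<'E'
import sys,numpy as np
from scipy.spatial.transform import Rotation as R
from workcell import env
s=env.state(); x,y,z,yaw=map(float,sys.argv[1:5])
r=R.from_euler('xyz',s['ee_rot'],degrees=True)
print('shift m',(r.inv().apply(np.array([x,y,z])-s['ee_pos'])/1000).round(4),'roll',round(-((yaw-s['ee_rot'][2]+180)%360-180),1))
print(s['time_s'],s['ee_pos'].round(1),s['ee_rot'].round(2),s['force'].round(1),round(s['gripper_width'],1))
E
python3 g.py 472 324.5 120 -8.3
```

```text
shift m [-0.6913 -0.5607  0.0943] roll -59.0
0.1 [ 222.1 -529.9  213.2] [-1.800e+02  9.000e-02 -6.726e+01] [-0.5 -0.6 -0.1] 91.2
```

```bash
python3 -m pendant '[{"xyz":[-0.388,-0.315,0],"roll":-59,"jaw":0},{"xyz":[-0.388,-0.315,0],"roll":-59,"jaw":0},{"xyz":[-0.388,-0.315,0],"roll":-59,"jaw":0},{"xyz":[-0.388,-0.315,0],"roll":-59,"jaw":0},{"xyz":[-0.388,-0.315,0],"roll":-59,"jaw":0},{"xyz":[-0.388,-0.315,0],"roll":-59,"jaw":0},{"xyz":[-0.388,-0.315,0],"roll":-59,"jaw":0},{"xyz":[-0.388,-0.315,0],"roll":-59,"jaw":0}]'; python3 g.py 472 324.5 80 -8.3
```

```text
time_s: 1.1
ee_pos: [362.8, -48.8, 214.0]
ee_rot: [180.0, -0.0, -8.3]
force: [0.7, -0.5, -0.7]
gripper_width: 91.3
shift m [ 0.0541 -0.3852  0.134 ] roll 0.0
1.1 [362.8 -48.8 214. ] [ 1.7999e+02 -4.0000e-02 -8.2800e+00] [ 0.7 -0.5 -0.7] 91.3
```

```bash
python3 -m pendant '[{"xyz":[0.054,-0.385,0.134],"roll":0,"jaw":0},{"xyz":[0.054,-0.385,0.134],"roll":0,"jaw":0},{"xyz":[0.054,-0.385,0.134],"roll":0,"jaw":0},{"xyz":[0.054,-0.385,0.134],"roll":0,"jaw":0},{"xyz":[0.054,-0.385,0.134],"roll":0,"jaw":0},{"xyz":[0.054,-0.385,0.134],"roll":0,"jaw":0},{"xyz":[0.054,-0.385,0.134],"roll":0,"jaw":0},{"xyz":[0.054,-0.385,0.134],"roll":0,"jaw":0}]'; python3 g.py 472 324.5 2 -8.3; python3 - <<'E'
from h import *
a,_=grab('top');b,_=grab('side')
f=lambda c:cv2.resize(c,(390,390),interpolation=cv2.INTER_CUBIC)
cv2.imwrite('pics/2.png',np.hstack([f(a[150:260,120:230]),f(b[220:330,290:400])]))
E
```

```text
time_s: 2.1
ee_pos: [471.3, 324.2, 78.1]
ee_rot: [179.9, 0.1, -8.1]
force: [-0.6, -0.1, 0.1]
gripper_width: 91.1
shift m [ 0.0008 -0.0005  0.0761] roll 0.2
2.1 [471.3 324.2  78.1] [ 1.7992e+02  1.0000e-01 -8.1100e+00] [-0.6 -0.1  0.1] 91.1
```

View pics/2.png

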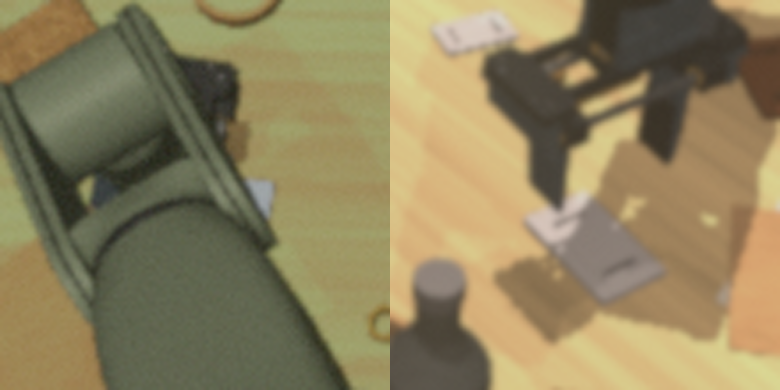

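The side view shows the fingers above the plate, straddling its middle (crop right half, plate at (595,245)). Descending and gripping.

```bash
python3 -m pendant '[{"xyz":[0.001,0,0.04],"roll":0,"jaw":0},{"xyz":[0.001,0,0.065],"roll":0,"jaw":0},{"xyz":[0.001,0,0.075],"roll":0,"jaw":0},{"xyz":[0.001,0,0.075],"roll":0,"jaw":0},{"xyz":[0.001,0,0.075],"roll":0,"jaw":1},{"xyz":[0.001,0,0.075],"roll":0,"jaw":1},{"xyz":[0.001,0,0.075],"roll":0,"jaw":1},{"xyz":[0.001,0,0.075],"roll":0,"jaw":1}]' 40;  python3 -m pendant '[{"xyz":[0,0,0],"roll":0,"jaw":1},{"xyz":[0,0,0],"roll":0,"jaw":1},{"xyz":[0,0,-0.05],"roll":0,"jaw":1},{"xyz":[0,0,-0.1],"roll":0,"jaw":1},{"xyz":[0,0,-0.12],"roll":0,"jaw":1},{"xyz":[0,0,-0.12],"roll":0,"jaw":1},{"xyz":[0,0,-0.12],"roll":0,"jaw":1},{"xyz":[0,0,-0.12],"roll":0,"jaw":1}]'; python3 g.py 560 190 120 -8.7
python3 - <<'E'
from h import *
b,_=grab('side')
cv2.imwrite('pics/3.png',cv2.resize(b[200:330,270:430],None,fx=4,fy=4,interpolation=cv2.INTER_CUBIC))
E
```

```text
time_s: 3.2
ee_pos: [472.5, 322.5, 5.3]
ee_rot: [-180.0, -0.0, -8.3]
force: [-1.4, 0.2, 2.0]
gripper_width: 59.2
time_s: 4.2
ee_pos: [471.8, 321.7, 123.1]
ee_rot: [179.9, 0.1, -8.3]
force: [-0.4, 0.8, -1.2]
gripper_width: 59.3
shift m [0.1062 0.1177 0.0031] roll 0.4
4.2 [471.8 321.7 123.1] [ 1.7986e+02  1.4000e-01 -8.2600e+00] [-0.4  0.8 -1.2] 59.3
```

View pics/3.png

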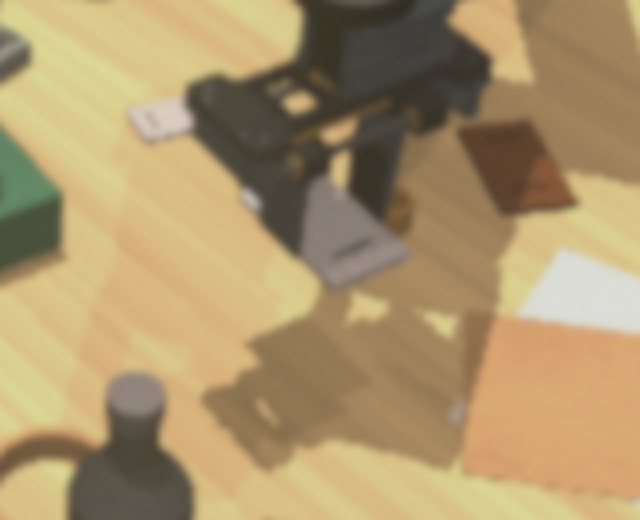

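The plate is held between the fingers (crop (350,230)) and looks level. I'll measure its offset and tilt relative to the TCP from the depth images.

```bash
python3 - <<'E'
from h import *
grab('top')
for n in ('side','top'):
    im,d,P=world(n); hsv=cv2.cvtColor(im,cv2.COLOR_BGR2HSV)
    near=(abs(P[...,0]-472)<50)&(abs(P[...,1]-322)<65)&(d>0)
    m=near&(P[...,2]>108)&(P[...,2]<138)
    q=P[m&(hsv[...,1]<75)&(abs(P[...,1]-322)>18)]
    if len(q)<20: print(n,len(q));continue
    A=np.c_[q[:,:2]-[472,322],np.ones(len(q))]
    for _ in range(3):
        c=np.linalg.lstsq(A,q[:,2],rcond=None)[0]; k=abs(A@c-q[:,2])<4; A,q=A[k],q[k]
    print(n,len(q),c.round(3))
    t=np.radians(-8.3); ex=np.array([np.cos(t),np.sin(t)]); ey=np.array([-np.sin(t),np.cos(t)])
    w=q[:,:2]-[471.8,321.7]; print('ex',np.percentile(w@ex,[1,99]).round(1),'ey',np.percentile(w@ey,[1,99]).round(1))
E
```

```text
side 273 [-6.00000e-03 -1.10000e-02  1.26361e+02]
ex [-30.8  30.6] ey [-43.5  51.3]
top 33 [ -0.139  -0.131 122.287]
ex [ 6.3 31.5] ey [-49.6 -29.7]
```

```bash
python3 - <<'E'
from h import *
p=env.camera_params('top');K=p['camera_matrix'];T=p['cam_to_world']
def pl(u,v,z):
    r=T[:3,:3]@np.array([(u-K[0,2])/K[0,0],-(v-K[1,2])/K[1,1],-1]); o=T[:3,3]; return (o+r*(z-o[2])/r[2])[:2]
cv=lambda a:(150+(a[0]+.5)/3.2-.5,120+(a[1]+.5)/3.2-.5)
fr=np.array([pl(*cv(a),66) for a in [(320,107),(425,122),(417,184),(312,170)]]); print('frame',fr.round(1).tolist(),fr.mean(0).round(1))
pn=np.array([pl(*cv(a),71) for a in [(331,118),(417,127),(407,170),(323,160)]]); print('pins',pn.round(1).tolist(),pn.mean(0).round(1))
co=np.array([pl(*cv(a),8) for a in [(54,247),(152,260),(140,320),(43,305)]]); print('cover',co.round(1).tolist(),co.mean(0).round(1))
E
```

```text
frame [[639.2, 103.1], [625.9, 0.1], [563.6, 7.3], [575.7, 109.5]] [601.1  55. ]
pins [[626.8, 91.9], [619.4, 8.0], [576.2, 17.3], [584.6, 98.9]] [601.7  54. ]
cover [[506.2, 367.8], [494.7, 269.6], [434.0, 279.1], [447.5, 375.6]] [470.6 323. ]
```

```bash
python3 g.py 602 53.6 110 -8.2
```

```text
shift m [0.1672 0.2469 0.0137] roll -0.1
4.3 [472.1 322.  123.6] [ 1.799e+02  1.000e-01 -8.260e+00] [-0.6 -0.2 -2.1] 59.0
```

```bash
python3 -m pendant '[{"xyz":[0.04,0.0588,0],"roll":0,"jaw":1},{"xyz":[0.075,0.111,0],"roll":0,"jaw":1},{"xyz":[0.11,0.163,0],"roll":0,"jaw":1},{"xyz":[0.14,0.207,0],"roll":0,"jaw":1},{"xyz":[0.16,0.236,0.01],"roll":0,"jaw":1},{"xyz":[0.167,0.247,0.014],"roll":0,"jaw":1},{"xyz":[0.167,0.247,0.014],"roll":0,"jaw":1},{"xyz":[0.167,0.247,0.014],"roll":0,"jaw":1}]'; python3 g.py 602 53.6 84 -8.2
python3 - <<'E'
from h import *
a,_=grab('top');b,_=grab('side')
f=lambda c:cv2.resize(c,(400,400),interpolation=cv2.INTER_CUBIC)
cv2.imwrite('pics/4.png',np.hstack([f(a[110:210,220:320]),f(b[190:290,190:290])]))
E
```

```text
time_s: 5.3
ee_pos: [601.8, 55.2, 111.0]
ee_rot: [-180.0, 0.0, -8.2]
force: [-0.1, -0.1, -1.8]
gripper_width: 59.1
shift m [0.0004 0.0016 0.027 ] roll 0.0
5.3 [601.8  55.2 111. ] [-1.7998e+02  3.0000e-02 -8.2000e+00] [-0.1 -0.1 -1.8] 59.1
```

View pics/4.png

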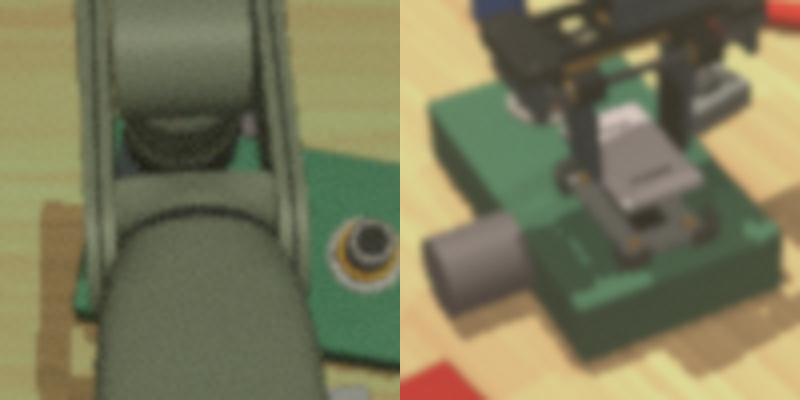

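The side view shows the plate centred over the frame, with lugs visible at (570,180) and (640,245). Lowering into the lugs.

```bash
python3 -m pendant '[{"xyz":[0.0003,0.0016,0.01],"roll":0,"jaw":1},{"xyz":[0.0003,0.0016,0.02],"roll":0,"jaw":1},{"xyz":[0.0003,0.0016,0.026],"roll":0,"jaw":1},{"xyz":[0.0003,0.0016,0.029],"roll":0,"jaw":1},{"xyz":[0.0003,0.0016,0.032],"roll":0,"jaw":1},{"xyz":[0.0003,0.0016,0.034],"roll":0,"jaw":1},{"xyz":[0.0003,0.0016,0.034],"roll":0,"jaw":1},{"xyz":[0.0003,0.0016,0.034],"roll":0,"jaw":1}]'; python3 g.py 602 53.6 70 -8.2
python3 - <<'E'
from h import *
b,_=grab('side')
cv2.imwrite('pics/5.png',cv2.resize(b[205:275,200:290],None,fx=7,fy=7,interpolation=cv2.INTER_CUBIC))
E
```

```text
time_s: 6.4
ee_pos: [602.3, 52.2, 77.1]
ee_rot: [180.0, 0.0, -8.3]
force: [-0.8, -0.4, -1.0]
gripper_width: 58.9
shift m [-0.0005 -0.0013  0.0071] roll -0.1
6.4 [602.3  52.2  77.1] [179.99   0.    -8.27] [-0.8 -0.4 -1. ] 58.9
```

View pics/5.png

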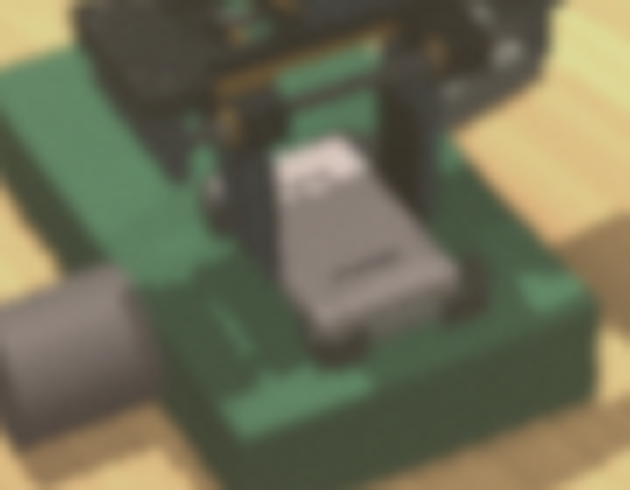

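The plate sits between the lugs (crop (330,345) and (465,280)). Pressing down while gripped.

```bash
python3 -m pendant '[{"xyz":[0,-0.001,0],"roll":0,"jaw":1},{"xyz":[0,-0.001,0.001],"roll":0,"jaw":1},{"xyz":[0,-0.001,0.002],"roll":0,"jaw":1},{"xyz":[0,-0.001,0.003],"roll":0,"jaw":1},{"xyz":[0,-0.001,0.004],"roll":0,"jaw":1},{"xyz":[0,-0.001,0.005],"roll":0,"jaw":1},{"xyz":[0,-0.001,0.006],"roll":0,"jaw":1},{"xyz":[0,-0.001,0.006],"roll":0,"jaw":1}]' 60; python3 g.py 602 53.6 70 -8.2
```

```text
time_s: 7.45
ee_pos: [602.4, 53.2, 74.1]
ee_rot: [-180.0, -0.1, -8.3]
force: [-7.3, -1.0, 16.6]
gripper_width: 58.6
shift m [-0.0005 -0.0003  0.0041] roll -0.1
7.45 [602.4  53.2  74.1] [-1.7999e+02 -6.0000e-02 -8.3300e+00] [-7.3 -1.  16.6] 58.6
```

```bash
python3 -m pendant '[{"xyz":[0,0,0.001],"roll":0,"jaw":1},{"xyz":[0,0,0.002],"roll":0,"jaw":1},{"xyz":[0,0,0.003],"roll":0,"jaw":1},{"xyz":[0,0,0.004],"roll":0,"jaw":1},{"xyz":[0,0,0.005],"roll":0,"jaw":1},{"xyz":[0,0,0.005],"roll":0,"jaw":1},{"xyz":[0,0,0.005],"roll":0,"jaw":1},{"xyz":[0,0,0.005],"roll":0,"jaw":1}]' 60; python3 g.py 602 53.6 70 -8.2
```

```text
time_s: 8.45
ee_pos: [602.4, 53.2, 71.3]
ee_rot: [-180.0, -0.1, -8.3]
force: [-10.8, -2.0, 30.0]
gripper_width: 58.7
shift m [-0.0004 -0.0004  0.0013] roll -0.1
8.45 [602.4  53.2  71.3] [-1.7997e+02 -1.1000e-01 -8.3500e+00] [-10.8  -2.   30. ] 58.7
```

```bash
python3 -m pendant '[{"xyz":[0,0,0.001],"roll":0,"jaw":1},{"xyz":[0,0,0.002],"roll":0,"jaw":1},{"xyz":[0,0,0.003],"roll":0,"jaw":1},{"xyz":[0,0,0.004],"roll":0,"jaw":1},{"xyz":[0,0,0.004],"roll":0,"jaw":1},{"xyz":[0,0,0.004],"roll":0,"jaw":1},{"xyz":[0,0,0.004],"roll":0,"jaw":1},{"xyz":[0,0,0.004],"roll":0,"jaw":1}]' 60; python3 g.py 602 53.6 70 -8.2
```

```text
time_s: 9.45
ee_pos: [602.4, 53.2, 71.0]
ee_rot: [-179.9, -0.2, -8.3]
force: [-17.0, -2.6, 48.9]
gripper_width: 58.5
shift m [-0.0005 -0.0003  0.001 ] roll -0.1
9.45 [602.4  53.2  71. ] [-179.95   -0.18   -8.35] [-17.   -2.6  48.9] 58.5
```

```bash
python3 -m pendant '[{"xyz":[0,0,-0.003],"roll":0,"jaw":1},{"xyz":[0,0,-0.006],"roll":0,"jaw":1},{"xyz":[0,0,-0.006],"roll":0,"jaw":0},{"xyz":[0,0,-0.006],"roll":0,"jaw":0},{"xyz":[0,0,-0.006],"roll":0,"jaw":0},{"xyz":[0,0,-0.006],"roll":0,"jaw":0},{"xyz":[0,0,-0.05],"roll":0,"jaw":0},{"xyz":[0,0,-0.1],"roll":0,"jaw":0}]'; python3 g.py 602 53.6 70 -8.2
cat > cov.py <<'E'
from h import *
grab('side')
im,d,P=world('side'); hsv=cv2.cvtColor(im,cv2.COLOR_BGR2HSV)
near=(d>0)&(np.hypot(P[...,0]-602,P[...,1]-54)<70)
g=near&(hsv[...,0]>60)&(hsv[...,0]<90)&(hsv[...,1]>70)&(P[...,2]>52)&(P[...,2]<66); 
def fit(m):
    q=P[m]; A=np.c_[q[:,:2]-[602,54],np.ones(len(q))]
    for _ in range(4):
        c=np.linalg.lstsq(A,q[:,2],rcond=None)[0]; k=abs(A@c-q[:,2])<3; A,q=A[k],q[k]
    return c.round(4),len(q),q
a=fit(g); t=np.radians(-8.2); ex=np.array([np.cos(t),np.sin(t)]); ey=np.array([-np.sin(t),np.cos(t)])
W=P[...,:2]-[602,54]
b=fit(near&(hsv[...,1]<75)&(P[...,2]>67)&(P[...,2]<86)&(abs(W@ex)<26)&(abs(W@ey)<46))
print('box',a[:2]); print('cover',b[:2])
E
python3 cov.py
```

```text
time_s: 10.45
ee_pos: [602.0, 53.3, 161.8]
ee_rot: [180.0, 0.2, -8.3]
force: [1.2, -0.1, 0.4]
gripper_width: 91.0
shift m [ 0.0002 -0.0004  0.0918] roll -0.1
10.45 [602.   53.3 161.8] [ 1.7996e+02  1.6000e-01 -8.2600e+00] [ 1.2 -0.1  0.4] 91.0
box (array([ 0.2389, -0.0761, 46.411 ]), 14)
cover (array([ 2.46000e-02, -4.60000e-03,  7.46251e+01]), 352)
```

```bash
python3 -m pendant '[{"xyz":[0.012,0,0.03],"roll":0,"jaw":1},{"xyz":[0.012,0,0.055],"roll":0,"jaw":1},{"xyz":[0.012,0,0.075],"roll":0,"jaw":1},{"xyz":[0.012,0,0.075],"roll":0,"jaw":1},{"xyz":[0.012,0,0.082],"roll":0,"jaw":1},{"xyz":[0.012,0,0.086],"roll":0,"jaw":1},{"xyz":[0.012,0,0.091],"roll":0,"jaw":1},{"xyz":[0.012,0,0.095],"roll":0,"jaw":1}]'; python3 -m pendant '[{"xyz":[0,0,0],"roll":0,"jaw":1},{"xyz":[0,0,0],"roll":0,"jaw":1},{"xyz":[0,0,-0.02],"roll":0,"jaw":1},{"xyz":[-0.024,0,-0.02],"roll":0,"jaw":1},{"xyz":[-0.024,0,-0.011],"roll":0,"jaw":1},{"xyz":[-0.024,0,-0.005],"roll":0,"jaw":1},{"xyz":[-0.024,0,0],"roll":0,"jaw":1},{"xyz":[-0.024,0,0],"roll":0,"jaw":1}]'; python3 -m pendant '[{"xyz":[0,0,-0.05],"roll":0,"jaw":1},{"xyz":[0.012,0,-0.1],"roll":0,"jaw":1},{"xyz":[0.012,0,-0.1],"roll":0,"jaw":0},{"xyz":[0.012,0,-0.1],"roll":0,"jaw":0},{"xyz":[0.012,0,-0.1],"roll":0,"jaw":0},{"xyz":[0.012,0,-0.1],"roll":0,"jaw":0},{"xyz":[0.012,0,-0.1],"roll":0,"jaw":0},{"xyz":[0.012,0,-0.1],"roll":0,"jaw":0}]';  python3 cov.py; python3 g.py 498 -291 165 -8.2
```

```text
time_s: 11.5
ee_pos: [615.7, 52.0, 74.1]
ee_rot: [-179.9, -0.3, -8.3]
force: [-12.7, 0.1, 49.2]
gripper_width: 14.1
time_s: 12.5
ee_pos: [590.8, 55.0, 74.2]
ee_rot: [-180.0, -0.1, -8.3]
force: [-15.9, -1.2, 46.1]
gripper_width: 0.3
time_s: 13.5
ee_pos: [602.5, 53.3, 166.7]
ee_rot: [180.0, 0.0, -8.3]
force: [-0.0, 0.1, 0.4]
gripper_width: 57.5
box (array([-2.13200e-01, -6.10000e-03,  6.94672e+01]), 17)
cover (array([-2.6000e-03, -7.2000e-03,  7.4626e+01]), 347)
shift m [-0.0539  0.3557  0.0019] roll -0.1
13.55 [602.5  53.3 166.8] [ 1.7999e+02  1.0000e-02 -8.2600e+00] [-0.4 -0.6 -0.4] 61.5
```

The cover bottoms out: both presses stopped at TCP 74.1 and 74.2 (seat 66 + 8), and the tilt fit is now below 0.01. On to the cuff.

```bash
python3 -m pendant '[{"xyz":[-0.053,0.3555,0],"roll":0,"jaw":0},{"xyz":[-0.053,0.3555,0],"roll":0,"jaw":0},{"xyz":[-0.053,0.3555,0],"roll":0,"jaw":0},{"xyz":[-0.053,0.3555,0],"roll":0,"jaw":0},{"xyz":[-0.053,0.3555,0],"roll":0,"jaw":0},{"xyz":[-0.053,0.3555,0.06],"roll":0,"jaw":0},{"xyz":[-0.053,0.3555,0.08],"roll":0,"jaw":0},{"xyz":[-0.053,0.3555,0.08],"roll":0,"jaw":0}]';  python3 g.py 499 -291 25 -8.2
python3 - <<'E'
from h import *
a,_=grab('top');b,_=grab('side')
f=lambda c:cv2.resize(c,(400,400),interpolation=cv2.INTER_CUBIC)
cv2.imwrite('pics/6.png',np.hstack([f(a[130:250,310:430]),f(b[125:245,150:270])]))
E
```

```text
time_s: 14.55
ee_pos: [497.1, -290.7, 84.8]
ee_rot: [-179.9, 0.3, -8.4]
force: [0.4, -0.2, -0.1]
gripper_width: 91.3
shift m [0.0022 0.0001 0.0598] roll -0.2
14.55 [ 497.1 -290.7   84.8] [-179.88    0.28   -8.36] [ 0.4 -0.2 -0.1] 91.3
```

View pics/6.png

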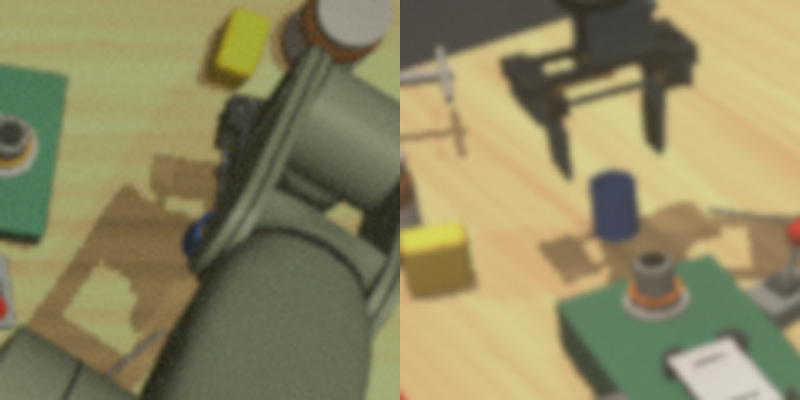

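The fingers straddle the blue cuff (right panel (613,205)), and the cover sits level at (735,370). Descending.

```bash
python3 -m pendant '[{"xyz":[0.001,0,0.03],"roll":0,"jaw":0},{"xyz":[0.001,0,0.055],"roll":0,"jaw":0},{"xyz":[0.001,0,0.06],"roll":0,"jaw":0},{"xyz":[0.001,0,0.06],"roll":0,"jaw":1},{"xyz":[0.001,0,0.06],"roll":0,"jaw":1},{"xyz":[0.001,0,0.06],"roll":0,"jaw":1},{"xyz":[0.001,0,0.06],"roll":0,"jaw":1},{"xyz":[0.001,0,0.06],"roll":0,"jaw":1}]' 30;  python3 -m pendant '[{"xyz":[0,0,0],"roll":0,"jaw":1},{"xyz":[0,0,-0.05],"roll":0,"jaw":1},{"xyz":[0,0,-0.1],"roll":0,"jaw":1},{"xyz":[0,0,-0.13],"roll":0,"jaw":1},{"xyz":[0,0,-0.13],"roll":0,"jaw":1},{"xyz":[0,0,-0.13],"roll":0,"jaw":1},{"xyz":[0,0,-0.13],"roll":0,"jaw":1},{"xyz":[0,0,-0.13],"roll":0,"jaw":1}]'
python3 - <<'E'
from h import *
grab('side'); s=env.state(); t=s['ee_pos']; print(t)
im,d,P=world('side'); hsv=cv2.cvtColor(im,cv2.COLOR_BGR2HSV)
m=(d>0)&(np.hypot(P[...,0]-t[0],P[...,1]-t[1])<40)&(hsv[...,0]>95)&(hsv[...,0]<130)&(hsv[...,1]>110)&(P[...,2]>100)
q=P[m]; print(len(q),q.min(0).round(1),q.max(0).round(1))
from scipy.optimize import least_squares
r=q[(q[:,2]<np.percentile(q[:,2],75))&(q[:,2]>np.percentile(q[:,2],15))]
for lo,hi in ((0,50),(50,100),(0,100)):
    a,b=np.percentile(r[:,2],[lo,hi]); k=r[(r[:,2]>=a)&(r[:,2]<=b)]
    f=least_squares(lambda c:np.hypot(k[:,0]-c[0],k[:,1]-c[1])-24.5,t[:2],loss='soft_l1'); print(f.x.round(1),k[:,2].mean().round(1))
m=(np.hypot(P[...,0]-579,P[...,1]+89)<25)&(P[...,2]>85)&(P[...,2]<103)&(hsv[...,1]<80)
k=P[m]; f=least_squares(lambda c:np.hypot(k[:,0]-c[0],k[:,1]-c[1])-18.5,[579,-89],loss='soft_l1'); print('spig side',f.x.round(1),len(k))
E
python3 g.py 580 -89 165 -8.2
```

```text
time_s: 15.65
ee_pos: [500.0, -291.1, 27.2]
ee_rot: [180.0, -0.0, -8.3]
force: [-0.3, 0.2, 1.1]
gripper_width: 48.1
time_s: 16.65
ee_pos: [499.5, -290.8, 155.7]
ee_rot: [-180.0, 0.1, -8.3]
force: [-0.8, 1.0, 0.2]
gripper_width: 48.4
[ 499.62105063 -290.8646436   155.90916721]
shift m [ 0.0505 -0.2113 -0.009 ] roll -0.1
16.7 [ 499.6 -290.9  155.9] [-1.7996e+02  1.0000e-01 -8.2700e+00] [-0.3 -0.1 -0.9] 48.5Traceback (most recent call last):
  File "<stdin>", line 5, in <module>
    return umr_minimum(a, axis, None, out, keepdims, initial, where)
ValueError: zero-size array to reduction operation minimum which has no identity
```

```bash
python3 - <<'E'
from h import *
from scipy.optimize import least_squares
im,d,P=world('side'); t=env.state()['ee_pos']; hsv=cv2.cvtColor(im,cv2.COLOR_BGR2HSV)
m=(d>0)&(hsv[...,0]>95)&(hsv[...,0]<130)&(hsv[...,1]>80)&(np.hypot(P[...,0]-t[0],P[...,1]-t[1])<60)
q=P[m]; print(len(q),q.min(0),q.max(0)) if len(q) else print('none')
def axis(q,r,g):
    f=least_squares(lambda c:np.hypot(q[:,0]-c[0],q[:,1]-c[1])-r,g,loss='soft_l1'); return f.x.round(1),len(q),q[:,2].mean().round(1)
for a,b in ((130,145),(145,165),(165,185)):
    k=q[(q[:,2]>a)&(q[:,2]<b)]; 
    if len(k)>10: print('cuff',axis(k,24.5,t[:2]))
for a,b in ((85,95),(92,103)):
    k=P[(d>0)&(np.hypot(P[...,0]-579,P[...,1]+89)<30)&(P[...,2]>a)&(P[...,2]<b)]; print('spig',axis(k,18.5,[579,-89]))
cv2.imwrite('pics/7.png',cv2.resize(im[110:240,170:300],None,fx=4.5,fy=4.5,interpolation=cv2.INTER_CUBIC))
E
```

```text
none
spig (array([576.6, -91.3]), 30, np.float64(90.0))
spig (array([577.3, -90.4]), 36, np.float64(98.0))
```

View pics/7.png

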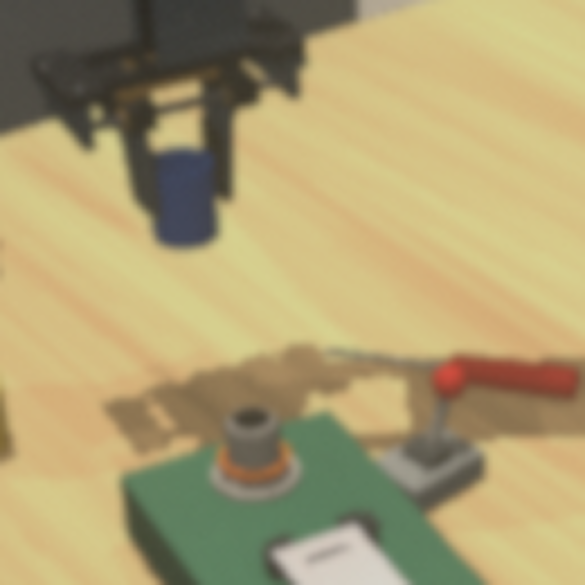

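The cuff is held upright (crop (185,200)). Moving it over the spigot (crop (252,430)).

```bash
python3 -m pendant '[{"xyz":[0.0505,-0.211,0],"roll":0,"jaw":1},{"xyz":[0.0505,-0.211,0],"roll":0,"jaw":1},{"xyz":[0.0505,-0.211,0],"roll":0,"jaw":1},{"xyz":[0.0505,-0.211,0],"roll":0,"jaw":1},{"xyz":[0.0505,-0.211,0.01],"roll":0,"jaw":1},{"xyz":[0.0505,-0.211,0.014],"roll":0,"jaw":1},{"xyz":[0.0505,-0.211,0.014],"roll":0,"jaw":1},{"xyz":[0.0505,-0.211,0.014],"roll":0,"jaw":1}]';  python3 g.py 580 -89 138 -8.2
python3 - <<'E'
from h import *
a,_=grab('top');b,_=grab('side')
f=lambda c:cv2.resize(c,(400,560),interpolation=cv2.INTER_CUBIC)
cv2.imwrite('pics/8.png',np.hstack([f(a[135:205,285:335]),f(b[155:225,205:255])]))
E
```

```text
time_s: 17.7
ee_pos: [580.1, -90.6, 143.0]
ee_rot: [180.0, -0.0, -8.4]
force: [-0.0, -0.1, -0.7]
gripper_width: 48.0
shift m [-0.0003 -0.0016  0.005 ] roll -0.2
17.7 [580.1 -90.6 143. ] [ 1.7999e+02 -1.0000e-02 -8.3600e+00] [-0.  -0.1 -0.7] 48.0
```

View pics/8.png

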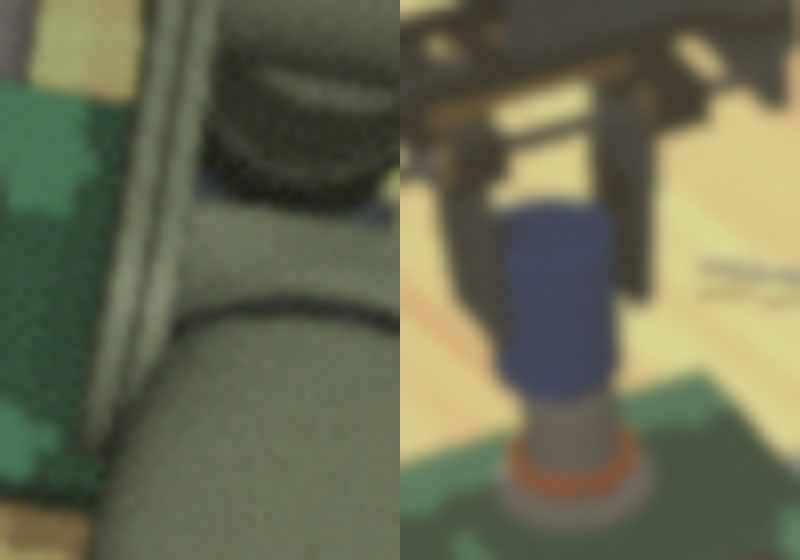

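```bash
python3 - <<'E'
from h import *
p=env.camera_params('side');K=p['camera_matrix'];T=np.linalg.inv(p['cam_to_world'])
def pr(x,y,z):
    c=T@[x,y,z,1]; return np.array([(K[0,0]*c[0]/-c[2]+K[0,2]-205+.5)*8,(K[1,1]*-c[1]/-c[2]+K[1,2]-155+.5)*8]).round(1)
for z in (176,150,116,107,95,80,66): print(z,pr(580.1,-90.6,z))
print(pr(585.1,-90.6,107)-pr(580.1,-90.6,107),pr(580.1,-85.6,107)-pr(580.1,-90.6,107))
E
```

```text
176 [147.8 230.7]
150 [152.4 290.7]
116 [158.4 367.1]
107 [160.  386.9]
95 [162.  413.2]
80 [164.5 445.6]
66 [166.9 475.5]
[-11.3   4.8] [7.4 6.1]
```

The cuff bottom matches its predicted position. The spigot, ring and flange lie about 7 px to the right of prediction, so the spigot axis is at about (578.1,-89.1). Correcting and lowering.

```bash
python3 g.py 578.1 -89.1 130 -8.3; python3 -m pendant '[{"xyz":[-0.0022,-0.0012,0],"roll":0,"jaw":1},{"xyz":[-0.0022,-0.0012,0],"roll":0,"jaw":1},{"xyz":[-0.0022,-0.0012,0.004],"roll":0,"jaw":1},{"xyz":[-0.0022,-0.0012,0.008],"roll":0,"jaw":1},{"xyz":[-0.0022,-0.0012,0.011],"roll":0,"jaw":1},{"xyz":[-0.0022,-0.0012,0.014],"roll":0,"jaw":1},{"xyz":[-0.0022,-0.0012,0.014],"roll":0,"jaw":1},{"xyz":[-0.0022,-0.0012,0.014],"roll":0,"jaw":1}]';  python3 g.py 578.1 -89.1 112 -8.3
```

```text
shift m [-0.0023 -0.0008  0.0132] roll -0.0
17.8 [580.3 -90.3 143.2] [ 1.7999e+02 -4.0000e-02 -8.3300e+00] [ 0.2  0.4 -0.6] 47.9
time_s: 18.8
ee_pos: [578.4, -88.0, 129.0]
ee_rot: [180.0, -0.0, -8.3]
force: [0.0, -0.3, -0.1]
gripper_width: 47.8
shift m [-0.0001  0.0011  0.017 ] roll 0.0
18.8 [578.4 -88.  129. ] [ 1.80e+02 -1.00e-02 -8.26e+00] [ 0.  -0.3 -0.1] 47.8
```

```bash
python3 -m pendant '[{"xyz":[0,0.0008,0.003],"roll":0,"jaw":1},{"xyz":[0,0.0008,0.006],"roll":0,"jaw":1},{"xyz":[0,0.0008,0.008],"roll":0,"jaw":1},{"xyz":[0,0.0008,0.01],"roll":0,"jaw":1},{"xyz":[0,0.0008,0.012],"roll":0,"jaw":1},{"xyz":[0,0.0008,0.014],"roll":0,"jaw":1},{"xyz":[0,0.0008,0.016],"roll":0,"jaw":1},{"xyz":[0,0.0008,0.016],"roll":0,"jaw":1}]';  python3 g.py 578.1 -89.1 96 -8.3
```

```text
time_s: 19.8
ee_pos: [578.0, -88.8, 112.7]
ee_rot: [180.0, 0.0, -8.3]
force: [-0.5, -0.1, -0.3]
gripper_width: 48.5
shift m [0.0001 0.0003 0.0167] roll 0.0
19.8 [578.  -88.8 112.7] [ 1.80e+02  2.00e-02 -8.27e+00] [-0.5 -0.1 -0.3] 48.5
```

Entered freely, with no side force. Pressing on.

```bash
python3 -m pendant '[{"xyz":[0,0.0002,0.003],"roll":0,"jaw":1},{"xyz":[0,0.0002,0.006],"roll":0,"jaw":1},{"xyz":[0,0.0002,0.009],"roll":0,"jaw":1},{"xyz":[0,0.0002,0.012],"roll":0,"jaw":1},{"xyz":[0,0.0002,0.015],"roll":0,"jaw":1},{"xyz":[0,0.0002,0.018],"roll":0,"jaw":1},{"xyz":[0,0.0002,0.018],"roll":0,"jaw":1},{"xyz":[0,0.0002,0.018],"roll":0,"jaw":1}]';  python3 g.py 578.1 -89.1 96 -8.3
```

```text
time_s: 20.8
ee_pos: [578.1, -89.0, 96.2]
ee_rot: [180.0, -0.0, -8.3]
force: [-3.8, 0.3, 8.5]
gripper_width: 48.3
shift m [-0.      0.0001  0.0002] roll 0.0
20.8 [578.1 -89.   96.2] [ 1.7999e+02 -4.0000e-02 -8.2600e+00] [-3.8  0.3  8.5] 48.3
```

```bash
python3 -m pendant '[{"xyz":[0,0,0.001],"roll":0,"jaw":1},{"xyz":[0,0,0.002],"roll":0,"jaw":1},{"xyz":[0,0,0.003],"roll":0,"jaw":1},{"xyz":[0,0,0.004],"roll":0,"jaw":1},{"xyz":[0,0,0.005],"roll":0,"jaw":1},{"xyz":[0,0,0.005],"roll":0,"jaw":1},{"xyz":[0,0,0.005],"roll":0,"jaw":1},{"xyz":[0,0,0.005],"roll":0,"jaw":1}]';  python3 g.py 578.1 -89.1 96 -8.3
```

```text
time_s: 21.8
ee_pos: [578.3, -89.0, 95.8]
ee_rot: [180.0, -0.2, -8.3]
force: [-10.2, 1.6, 32.8]
gripper_width: 47.7
shift m [-0.0002  0.0001 -0.0002] roll 0.0
21.8 [578.3 -89.   95.8] [179.99  -0.18  -8.25] [-10.2   1.6  32.8] 47.7
```

```bash
python3 -m pendant '[{"xyz":[0,0,-0.003],"roll":0,"jaw":1},{"xyz":[0,0,-0.006],"roll":0,"jaw":1},{"xyz":[0,0,-0.006],"roll":0,"jaw":0},{"xyz":[0,0,-0.006],"roll":0,"jaw":0},{"xyz":[0,0,-0.006],"roll":0,"jaw":0},{"xyz":[0,0,-0.006],"roll":0,"jaw":0},{"xyz":[0,0,-0.05],"roll":0,"jaw":0},{"xyz":[0,0,-0.1],"roll":0,"jaw":0}]';  python3 -m pendant '[{"xyz":[-0.1,0,-0.02],"roll":0,"jaw":1},{"xyz":[-0.2,0,-0.02],"roll":0,"jaw":1},{"xyz":[-0.2,0,-0.02],"roll":0,"jaw":1},{"xyz":[-0.2,0,-0.02],"roll":0,"jaw":1},{"xyz":[-0.2,0,-0.02],"roll":0,"jaw":1},{"xyz":[-0.2,0,-0.02],"roll":0,"jaw":1},{"xyz":[-0.2,0,-0.02],"roll":0,"jaw":1},{"xyz":[-0.2,0,-0.02],"roll":0,"jaw":1}]'; python3 g.py 395 -75 80 0
python3 - <<'E'
from h import *
a,_=grab('top');b,_=grab('side')
f=lambda c:cv2.resize(c,(400,560),interpolation=cv2.INTER_CUBIC)
cv2.imwrite('pics/9.png',np.hstack([f(a[130:235,260:335]),f(b[155:260,205:280])]))
for n in ('top','side'):
    im,d,P=world(n); m=(d>0)&(np.hypot(P[...,0]-578,P[...,1]+89)<30)&(P[...,2]>118); print(n,m.sum(),P[m].mean(0).round(1),np.percentile(P[m][:,2],[10,50,90]).round(1))
E
```

```text
time_s: 22.8
ee_pos: [577.5, -88.9, 190.0]
ee_rot: [-180.0, 0.2, -8.3]
force: [0.9, 0.9, -0.1]
gripper_width: 90.9
time_s: 23.8
ee_pos: [380.9, -60.4, 209.6]
ee_rot: [180.0, 0.0, -8.3]
force: [0.3, 0.3, -0.3]
gripper_width: 13.9
shift m [0.0161 0.0125 0.1296] roll -8.3
23.8 [380.9 -60.4 209.6] [ 1.80e+02  4.00e-02 -8.27e+00] [ 0.3  0.3 -0.3] 13.9
top 94 [578.  -89.5 128.1] [121.6 128.3 133.2]
side 127 [579.7 -88.  124.9] [119.2 125.5 129.9]
```

View pics/9.png

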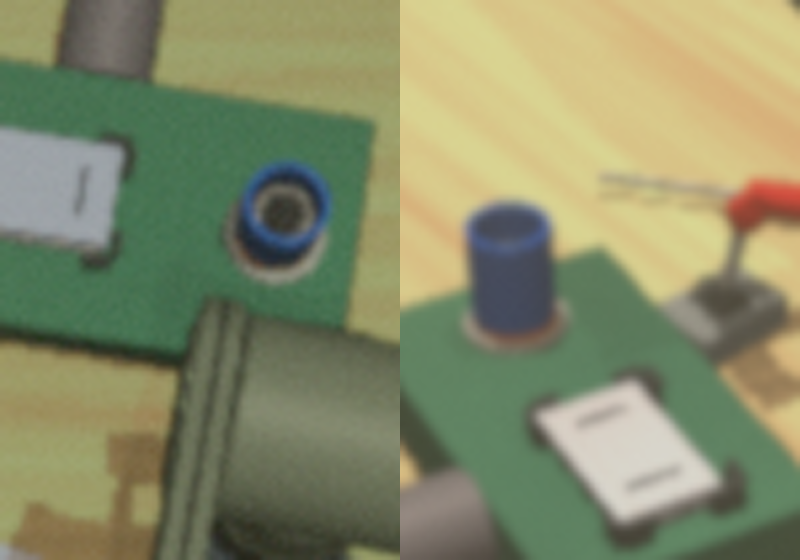

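The cuff is home (rim depth about 128–129, flange at its foot, centred at (578,-89.5)) and the cover is flat between the lugs. Next is the switch: tip at (422,-75), z about 90, housing yaw about 7.5°. I'll push from behind with closed fingers.

```bash
python3 g.py 382 -80 75 7.5
```

```text
shift m [0.0043 0.0193 0.1347] roll -15.8
23.9 [380.6 -60.3 209.7] [ 1.80e+02  3.00e-02 -8.26e+00] [-0.4 -0.3 -1. ] 6.0
```

```bash
python3 -m pendant '[{"xyz":[0.004,0.019,0.0],"roll":-10,"jaw":1},{"xyz":[0.004,0.019,0.03],"roll":-15.8,"jaw":1},{"xyz":[0.004,0.019,0.08],"roll":-15.8,"jaw":1},{"xyz":[0.004,0.019,0.12],"roll":-15.8,"jaw":1},{"xyz":[0.004,0.019,0.135],"roll":-15.8,"jaw":1},{"xyz":[0.004,0.019,0.135],"roll":-15.8,"jaw":1},{"xyz":[0.004,0.019,0.135],"roll":-15.8,"jaw":1},{"xyz":[0.004,0.019,0.135],"roll":-15.8,"jaw":1}]';  python3 -m pendant '[{"xyz":[0.015,0,0],"roll":0,"jaw":1},{"xyz":[0.025,0,0],"roll":0,"jaw":1},{"xyz":[0.035,0,0],"roll":0,"jaw":1},{"xyz":[0.045,0,0],"roll":0,"jaw":1},{"xyz":[0.055,0,0],"roll":0,"jaw":1},{"xyz":[0.063,0,0],"roll":0,"jaw":1},{"xyz":[0.070,0,0],"roll":0,"jaw":1},{"xyz":[0.070,0,0],"roll":0,"jaw":1}]'
cat > tip.py <<'E'
from h import *
grab('side'); im,d,P=world('side'); hsv=cv2.cvtColor(im,cv2.COLOR_BGR2HSV)
near=(abs(P[...,0]-450)<55)&(abs(P[...,1]+72)<40)
rect('tip',((hsv[...,0]<8)|(hsv[...,0]>172))&(hsv[...,1]>130)&near&(P[...,2]>40),P,d,5)
E
python3 tip.py
```

```text
time_s: 24.9
ee_pos: [382.3, -79.8, 75.8]
ee_rot: [179.9, -0.1, 7.5]
force: [-0.3, -0.5, 0.8]
gripper_width: 0.3
time_s: 25.9
ee_pos: [450.9, -70.4, 74.7]
ee_rot: [-180.0, 0.0, 7.5]
force: [-0.4, 0.0, -0.4]
gripper_width: 0.2
tip [255 199   6   6  26] c [475.9 -64.4] [14.5 11.5] long-axis yaw 6.7 mean [476.5 -63.8] z 82.7
```

```bash
python3 -m pendant '[{"xyz":[0.004,0,0],"roll":0,"jaw":1},{"xyz":[0.007,0,0],"roll":0,"jaw":1},{"xyz":[0.01,0,0],"roll":0,"jaw":1},{"xyz":[0.012,0,0],"roll":0,"jaw":1},{"xyz":[0.012,0,0],"roll":0,"jaw":1},{"xyz":[0.012,0,0],"roll":0,"jaw":1},{"xyz":[0.012,0,0],"roll":0,"jaw":1},{"xyz":[0.012,0,0],"roll":0,"jaw":1}]'; python3 tip.py
```

```text
time_s: 26.95
ee_pos: [452.0, -69.9, 74.1]
ee_rot: [-179.9, 1.3, 7.7]
force: [-22.4, -7.2, 17.5]
gripper_width: 0.4
tip [256 199   5   6  26] c [475.  -64.3] [19.7  9.1] long-axis yaw 8.1 mean [475.6 -64.6] z 81.6
```

The lever is against its hard stop: 22 N with no further travel. Backing off, lifting, and taking a final look.

```bash
python3 -m pendant '[{"xyz":[-0.03,0,0],"roll":0,"jaw":1},{"xyz":[-0.07,0,0],"roll":0,"jaw":1},{"xyz":[-0.08,0,-0.03],"roll":0,"jaw":1},{"xyz":[-0.08,0,-0.08],"roll":0,"jaw":1},{"xyz":[-0.08,0,-0.13],"roll":0,"jaw":1},{"xyz":[-0.08,0,-0.16],"roll":0,"jaw":1},{"xyz":[-0.08,0,-0.16],"roll":0,"jaw":1},{"xyz":[-0.08,0,-0.16],"roll":0,"jaw":1}]'; python3 tip.py; python3 cov.py; python3 - <<'E'
from h import *
im,d,P=world('side'); cv2.imwrite('pics/10.png',cv2.resize(im[155:275,190:350],None,fx=5,fy=5,interpolation=cv2.INTER_CUBIC))
a=cv2.imread('pics/side0.png'); s=env.state(); print(s['ee_pos'],s['force'])
E
```

```text
time_s: 28.0
ee_pos: [383.0, -79.2, 234.1]
ee_rot: [-180.0, 0.0, 7.5]
force: [0.6, -0.2, 0.0]
gripper_width: 0.6
tip [255 199   6   6  25] c [477.8 -64. ] [13.9 15.6] long-axis yaw -34.4 mean [477.3 -64.7] z 82.1
box (array([8.70000e-03, 8.90000e-03, 6.01635e+01]), 49)
cover (array([ 9.20000e-03, -3.20000e-03,  7.46548e+01]), 354)
[382.70160034 -79.17536657 233.63895397] [-0.01808224  0.52643312 -0.54482993]
```

View pics/10.png

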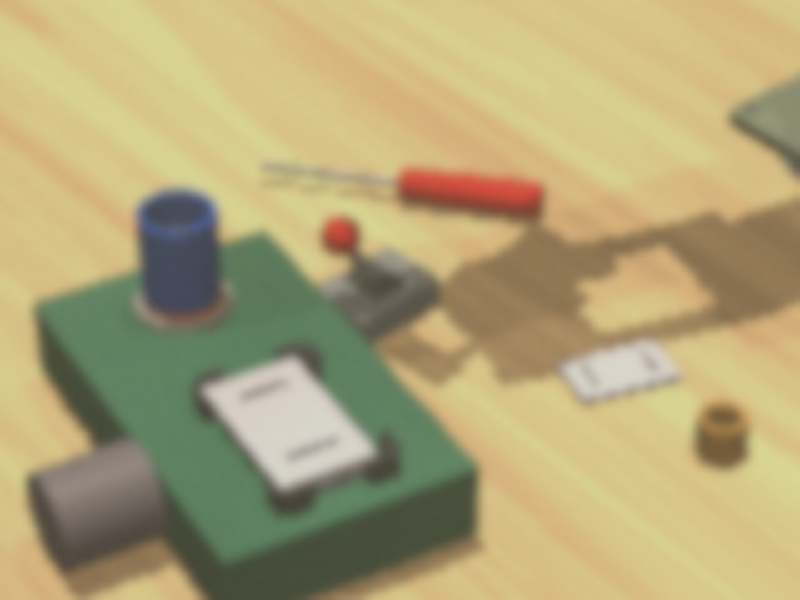

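The lever now leans away from the robot (340,235), the cover is flat (290,425) and the cuff is home (178,255). Handing in.

```bash
python3 -c "
from workcell import env
print(env.job_done())"
```

```text
the job is handed in; nothing more can be done
None
```

The cover, the cuff and the switch were done in that order, and I handed the job in at about 28 s. The hand-in reports no verdict, so the result rests on my own checks.

- **Cover:** I laid it between the lugs and pressed it down with the grip, then pressed on both halves with the fingers shut. Both presses stopped at 74.1–74.2 mm (seat 66 + plate 8). The last depth fit shows it within about 0.01 rad of level. An earlier fit, before the second pressing, had shown 0.025 rad, which is the limit.
- **Cuff:** I pushed it past the seal until it stopped hard, at 33 N with the tool 95.8 mm high, where about 96 mm was expected. Its rim reads about 128 mm from the top camera against 129 mm expected. The side camera's reading was less clear, with a median of 125.5 mm over the rim and wall together. In the picture the cuff stands upright on the spigot.
- **Switch:** I pushed the lever to its hard stop at 22 N. The tip moved about 52 mm and stayed there after I backed off. I did not measure the lever's angle directly.
- **Bystanders:** the screwdriver and bush in the final view look undisturbed. I did not measure the others again, and the robot was clear of everything at hand-in.

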